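# Unclamp the wax pan and slide it to its resting place

## Robot

A 7-joint arm with a two-finger parallel gripper is mounted at the origin on the work surface. World frame = base frame: x ahead of the robot, y to its left, z up, the work surface at z = 0. Lengths are in m, angles in rad, forces in N, time in s.
With the tool pointing down it reaches from about 0.425 to 0.925 m from the base axis. Payload 6.8 kg.
Tool frame: the origin (TCP) lies on the mounting face of the last link; the fingertips stand 182 mm ahead of it and the grasp point (between the pads) lies 163 mm ahead of it (pinch_z is the distance from the TCP to the grasp point, in m); z points along the fingers, y is the line along which they close (so a half turn about z gives the same grasp; the last joint's range is limited). The gripper opens to 88 mm and grips with 3 to 60 N. Pads are 20 mm wide; open, the fingers measure 115 mm over their backs; the gripper's body (75 mm by 178 mm) begins 61 mm behind the grasp point.
Start: joints at [1.208, 0.477, 0.022, 1.555, -0.011, 1.109, -0.083], TCP at [0.17, -0.653, 0.405] pointing down, gripper open.
Joint ranges: [-2.96, 2.96], [-0.34, 2.1], [-1.41, 1.46], [0.24, 2.44], [-1.37, 4.51], [0.17, 1.92], [-2.96, 2.96]. Speed limits (rad/s): [2.39, 2.39, 3.14, 3.14, 3.14, 3.14, 3.14].

## Interface

Orientations are given as [roll, pitch, yaw] about the fixed x, y, z axes, in that order (R = Rz(yaw) Ry(pitch) Rx(roll)).
In Python, from plant import get_state, camera, camera_params, finish_job, pinch_z gives the robot as it stands. The module is installed in compiled form; this text tells all that it offers.
- The arm moves only by the tool drive_tool, never from a script. Its argument "plan" is a list that holds one entry, the list of rows, each a list of 6 numbers: the shift along the world's x, y, z in units of 25 mm (1.0 is 25 mm), then the turn, a rotation vector about the world's x, y, z in units of 5 degrees (1.0 is 5 degrees). A call has exactly 10 rows; each row is the pose to reach, as a shift and turn from the pose commanded when the call began; what a row does not reach only later rows make up. A row lasts 1/10 s, in which the tool goes at most 50 mm and 8.59 degrees, less where a joint would pass 70% of its speed; a pose out of reach is approached as far as the arm can. A call with a gripper value outside its range is refused whole. "claw" is the opening, from 0 (shut) to 1 (fully open), set as the call begins (left out, the last holds). The fingers move at their own pace and stop on an object; "newtons" is the grip in N (left out, the last holds). Time passes only in rows, so rows that repeat a pose let the fingers close, or fill a call up. It gives the time, the measured TCP pose, the force, the opening and the grip force at its end, in the units of the state.
- get_state(): the state, without advancing time (a new reading comes with each control period).
- camera(name): name is "side" or "top"; returns the picture (400x640x3 uint8, red, green, blue); there is no depth.
- camera_params(name): a dict with "fx", "fy", "cx", "cy" (pixels), "R" (3x3) and "t" (3): a world point X has camera coordinates R X + t. Camera axes: x right, y down, z forward; pixel columns grow to the right and rows downward; lengths in m; the calibration is good to about 2 mm. A picture is of the moment at which its call begins. camera_params takes no time and is no camera call.
- finish_job(): hands the job in; it is judged then, once.
The state is a dict: "time_s": time; "joint_pos": joint angles; "joint_velocities": joint speeds; "joint_torque": joint torques, N m; "ee_pos": TCP position; "ee_rot": TCP orientation; "wrist_force": force on the tool from outside, world axes, zero at the start; "torque": the same for the moment, N m; "finger_gap": opening from 0.0 (shut) to 1.0 (fully open); "finger_force": force on a finger pad.
Only numpy, scipy, OpenCV 4.12 (cv2) and the standard library are available. Lean on these libraries where they do the work, as an engineer would, in place of code of your own. Each camera call takes 0.05 s, during which the arm holds its last target. There are 200 camera calls.

## Task

The white wax pan is locked on the warmer by the red clamp knob, whose pin stands in the slot of the pan's handle. The knob has a left-hand thread: loosen it fully by turning it clockwise up to its stop (you will have to let go and take hold again), then slide the pan sideways along the top, without lifting or tipping it, into the middle of the green ring, and let go. Leave the knob open and do not disturb the glue bottle, the paint jar or the egg.

Things in the scene. Friction and masses are not known exactly. Their poses are not given: they have to be found in the camera images.
- warmer: Two-place wax warmer, a flat low appliance standing on the table, 320 (x) x 540 (y) mm, steel body, smooth black top at z = 45 mm above its origin (centre of underside). Fixed. It is level; it may be yawed.
- clamp: Blue pan clamp on the black top, on its left or right half, with a grey ring painted round the pan's start. Origin: ring centre, on the top. Own frame: column 18 x 30 mm, 97 high, 221 mm along -x (robot side); arm 30 mm wide, 75 to 93 mm above the top, from the column to 170 mm along -x; vertical spindle at 190 mm along -x. Open on its +y and -y sides: the handle leaves that way.
- knob_top (a point): Centre of the top of the round ribbed red knob, on its vertical axis; knob 60 mm diameter, 30 mm high, all below this point. Grip it from above at any yaw across the 60 mm. Under the knob 14 mm are free above the blue arm when screwed down, 30 mm at the stop. Screwed down, this point is 137 mm above the black top.
- knob (a joint): Knob angle, rad: 0 screwed down, grows turning CLOCKWISE seen from above, stop at 6.6. Left-hand thread: each rad lifts knob and spindle 2.4 mm. Friction about 0.12 N m; stays where left. Starts at 0 to 0.5. The 10 mm pin under the spindle stands through the slot in the pan's handle and is clear above it from about 3.5 rad; at the stop the gap is 8 mm.
- pan: White enamel saucepan, about 0.45 kg, loose, 136 mm outside diameter, 65 high, wall 4, empty; origin: centre of its underside. Handle along its own -x (robot side): level light wooden bar 20 mm wide, 9 thick, its middle 52.5 mm above the underside, out to 208 mm from the pan's axis; from 172 mm it is 30 wide with a 20 x 14 mm slot centred at 190 mm, where the clamp's pin stands.
- pan_grip (a point): Good place to pinch the handle from above, across its 20 mm: middle of the bar, 105 mm from the pan's axis and 85 mm from the clamp's spindle.
- rest_mark: Resting place: green painted ring, 164 mm middle diameter, 10 mm wide, with a small green dot in its centre, flat on the black top. Origin: the centre of the ring.
- glue: Bystander: white glue bottle with red cap, 60 mm diameter, 150 mm high, origin under its centre.
- paint_jar: Bystander: blue paint jar with white lid, 64 mm diameter, 75 mm high, origin under its centre.
- egg_pot: Bystander: pale blue decorated egg standing in a terracotta flower pot (one piece), 104 mm diameter, 215 mm high, origin under its centre.

How it is judged:
On the way, in this order (a step that is already met when the one before it is completed fails the run):
1. the knob is loosened clockwise to its stop while the pan is still in its place (value of joint knob above 6.2 rad and horizontal distance between pan and clamp below 0.03 m), for 0.2 s.
2. the pan has been slid into the green ring (horizontal distance between pan and rest_mark below 0.018 m and angle between pan's own z axis and vertical below 0.05 rad and z of pan in the frame of warmer below 0.05 m), for 0.2 s.
At the end, for the whole second after the job is handed in: The pan stands upright and at rest on the warmer, its centre within 18 mm of the centre of the green ring, released, and the knob is still open (joint above 6.2 rad of 6.6) (all of step 2 and linear speed of pan below 0.01 m/s and value of joint knob above 6.2 rad and contact force between the fingers and pan below 0.2 N); the robot touches nothing.
It fails at once if the pan is lifted off the warmer by more than 8 mm (z of pan in the frame of warmer above 0.053 m).
It fails at once if the pan is tipped by more than about 10 degrees (angle between pan's own z axis and vertical above 0.18 rad).
It fails at once if the glue is moved more than 20 mm or tipped over (distance of glue from where it was at the start of the episode above 0.02 m or angle between glue's own z axis and vertical above 0.3 rad).
It fails at once if the paint jar is moved more than 20 mm or tipped over (distance of paint_jar from where it was at the start of the episode above 0.02 m or angle between paint_jar's own z axis and vertical above 0.3 rad).
It fails at once if the egg pot is moved more than 20 mm or tipped over (distance of egg_pot from where it was at the start of the episode above 0.02 m or angle between egg_pot's own z axis and vertical above 0.3 rad).
It also fails if it takes over 72 s, if anything falls off the work surface, if the arm or the gripper's body presses on something with over 40 N, if the wrist force passes 120 N, or if a joint passes its speed limit or range.

## Working session

There is one attempt and no reset: what is moved stays moved. The work goes in short steps, Python scripts to look and compute and a tool call to move; the robot and the scene stay as the last step left them, time stands still between calls to the robot, and variables do not carry over. Pictures are saved under pics/ and viewed, at most 10 in all, crops included, and the job is handed in when it is done.

Besides the shell and the picture viewer there is one more tool, called after "Emit:" by a JSON object that holds its "api" and its "payload", one argument or row to a line. drive_tool: Moves the arm, as the interface text tells. Its arguments: {"type":"object","properties":{"plan":{"type":"array"},"claw":{"type":"number"},"newtons":{"type":"number"}},"required":["plan"]}

```bash
mkdir -p pics
python3 - <<'E'
from plant import *
import cv2,numpy as np
for n in("side","top"):
    im=camera(n);cv2.imwrite(f"pics/{n}0.png",im[...,::-1]);p=camera_params(n)
    R=np.array(p["R"]);print(n,p["fx"],p["cx"],p["cy"],np.round(-R.T@np.array(p["t"]),3),np.round(R,3).tolist())
s=get_state();print(s)
E
```

```text
side 481.0150038335306 323.11536978614606 205.18498454030768 [0.091 1.107 0.881] [[-0.932, -0.363, -0.001], [-0.189, 0.488, -0.852], [0.31, -0.794, -0.523]]
top 463.15922752546345 321.25292964021935 193.44983972005693 [ 0.395 -0.049  1.592] [[0.004, -1.0, -0.002], [-0.994, -0.003, -0.11], [0.11, 0.002, -0.994]]
{'time_s': 0.1, 'joint_pos': array([ 1.20788193,  0.47768824,  0.02233531,  1.5563124 , -0.01150937,
        1.109303  , -0.08308597]), 'joint_velocities': array([ 0.00112236, -0.00124529,  0.00129629, -0.00200608,  0.00041355,
        0.00032919,  0.00140199]), 'joint_torque': array([ 4.99547372e-03, -5.84087813e+01,  1.54051758e+00, -2.73308855e+01,
       -5.41492039e-02,  1.31197285e-02,  5.81737640e-05]), 'ee_pos': array([ 0.17009942, -0.65296842,  0.40381512]), 'ee_rot': array([-3.14001282e+00,  1.01753136e-04,  2.54851287e-01]), 'wrist_force': array([ 0.3020854 , -0.06481667, -0.87130449]), 'torque': array([ 0.00609543,  0.02267208, -0.00341679]), 'finger_force': 0.0, 'finger_gap': 1.0060199233971925}
```

View pics/side0.png

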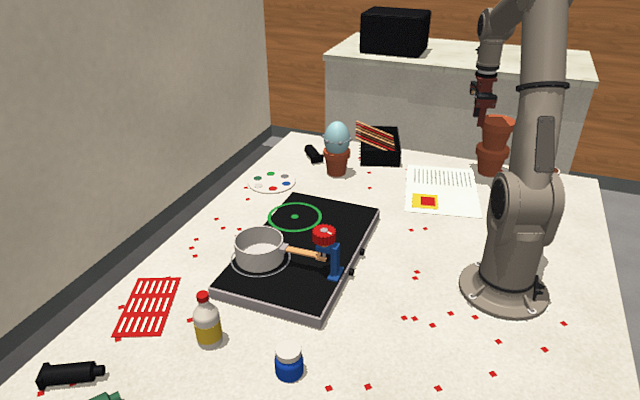

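View pics/top0.png

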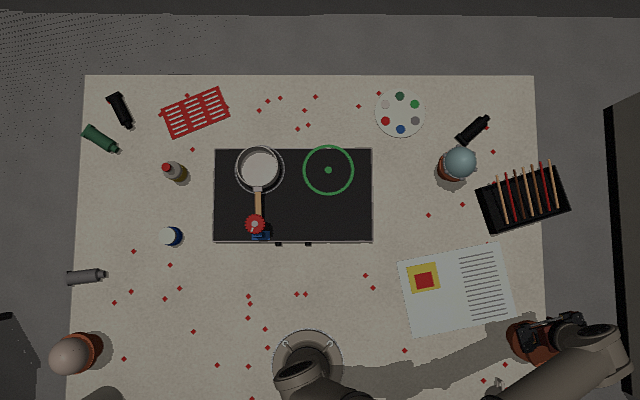

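The side view shows the pan at about (260,250), the red knob at (324,233) and the green ring at (295,217). In the top view the pan is at (259,170), the knob at (255,224) and the ring dot at (328,170). So the slide is toward -y. Next I measure.

```bash
cat > h.py <<'E'
from plant import *
import cv2,numpy as np
def ray(n,uv):
    p=camera_params(n);R=np.array(p["R"]);c=-R.T@np.array(p["t"])
    d=R.T@np.array([(uv[0]-p["cx"])/p["fx"],(uv[1]-p["cy"])/p["fy"],1]);return c,d
def onz(n,uv,z):
    c,d=ray(n,uv);return c+d*(z-c[2])/d[2]
def tri(a,b):
    (c1,d1),(c2,d2)=ray("side",a),ray("top",b)
    s=np.linalg.lstsq(np.c_[d1,-d2],c2-c1,rcond=None)[0]
    p,q=c1+s[0]*d1,c2+s[1]*d2;return (p+q)/2,np.linalg.norm(p-q)
def mask(im,col,box):
    h=cv2.cvtColor(im,cv2.COLOR_RGB2HSV);H,S,V=[h[...,i].astype(int) for i in range(3)]
    m={"red":((H<8)|(H>172))&(S>150)&(V>60),"green":(H>45)&(H<75)&(S>130)&(V>50),
       "wood":(H>8)&(H<25)&(S>70)&(V>80),"white":(S<45)&(V>120)}[col]
    o=np.zeros(m.shape,np.uint8);x0,y0,x1,y1=box;o[y0:y1,x0:x1]=m[y0:y1,x0:x1];return o
E
python3 - <<'E'
from h import *
np.set_printoptions(precision=4,suppress=True)
S,T=camera("side"),camera("top")
for n,im,bs in(("side",S,((305,218,345,250),(255,190,335,240),(282,235,330,265),(225,215,290,275))),("top",T,((240,208,272,240),(298,140,360,200),(245,185,270,216),(228,140,290,200)))):
    for col,b in zip(("red","green","wood","white"),bs):
        m=mask(im,col,b);ys,xs=np.nonzero(m);print(n,col,len(xs),xs.min(),xs.max(),ys.min(),ys.max(),xs.mean(),ys.mean())
        if col=="green":
            c=max(cv2.findContours(m,cv2.RETR_EXTERNAL,cv2.CHAIN_APPROX_NONE)[0],key=len);e=cv2.fitEllipse(c)
            print(" ring",e,onz(n,e[0],.045))
        if col=="red":
            c=max(cv2.findContours(m,cv2.RETR_EXTERNAL,cv2.CHAIN_APPROX_NONE)[0],key=len);e=cv2.fitEllipse(c);print(" e",e,onz(n,e[0],.182),onz(n,(xs.mean(),ys.mean()),.182))
        if col=="wood":
            for r in sorted(set(ys))[::3]: print("  ",r,xs[ys==r].min(),xs[ys==r].max(),onz(n,(xs[ys==r].mean(),r),.102))
        if col=="white":
            c=max(cv2.findContours(m,cv2.RETR_EXTERNAL,cv2.CHAIN_APPROX_NONE)[0],key=len);e=cv2.fitEllipse(c);print(" pan",e,onz(n,e[0],.11),onz(n,e[0],.05))
# warmer corners in top
g=cv2.cvtColor(T,cv2.COLOR_RGB2GRAY)
a=cv2.resize(T[135:255,205:305],None,fx=6,fy=5,interpolation=cv2.INTER_CUBIC);a=cv2.resize(T[140:250,205:345],None,fx=5.5,fy=5.4,interpolation=2)
b=cv2.resize(S[190:300,220:360],None,fx=5.5,fy=5.4,interpolation=2)
cv2.imwrite("pics/a.png",a[...,::-1]);cv2.imwrite("pics/b.png",b[...,::-1])
d=(cv2.inRange(T,(0,0,0),(75,75,75)));d[:140]=0;d[250:]=0;d[:,:200]=0;d[:,390:]=0
c=max(cv2.findContours(d,0,cv2.CHAIN_APPROX_NONE)[0],key=cv2.contourArea);bx=cv2.boxPoints(cv2.minAreaRect(c));print([onz("top",q,.045) for q in bx])
E
```

```text
side red 411 312 336 223 246 323.35036496350364 234.80048661800487
 e ((323.5235900878906, 234.3031463623047), (21.978473663330078, 24.9722957611084), 82.9595947265625) [0.4533 0.1764 0.182 ] [0.453  0.1786 0.182 ]
side green 372 268 321 202 231 296.10483870967744 217.35752688172042
 ring ((294.371337890625, 216.60968017578125), (27.925857543945312, 51.438560485839844), 87.23310852050781) [ 0.6471 -0.0642  0.045 ]
side wood 292 285 326 245 261 305.736301369863 252.4794520547945
   245 288 323 [0.5363 0.1405 0.102 ]
   248 286 303 [0.5447 0.1584 0.102 ]
   251 285 315 [0.5254 0.1653 0.102 ]
   254 298 320 [0.4978 0.1688 0.102 ]
   257 312 326 [0.4682 0.1712 0.102 ]
   260 318 325 [0.4574 0.1807 0.102 ]
side white 2715 225 289 215 274 252.52228360957642 242.94364640883978
 pan ((251.105224609375, 243.08819580078125), (57.902252197265625, 64.59014892578125), 130.60594177246094) [0.6591 0.1904 0.11  ] [0.7033 0.119  0.05  ]
top red 261 244 264 214 233 254.49808429118775 223.11877394636016
 e ((254.31283569335938, 223.39993286132812), (19.056697845458984, 19.11687660217285), 48.5213470458
[... 281 characters left out ...]
5 257.5514705882353 202.84558823529412
   192 255 260 [0.5648 0.1611 0.102 ]
   195 255 260 [0.555  0.1609 0.102 ]
   198 255 260 [0.5453 0.1607 0.102 ]
   201 255 260 [0.5355 0.1605 0.102 ]
   204 255 260 [0.5258 0.1603 0.102 ]
   207 255 260 [0.5161 0.1602 0.102 ]
   210 255 260 [0.5064 0.16   0.102 ]
   213 255 260 [0.4967 0.1598 0.102 ]
top white 1478 228 289 140 192 258.734100135318 161.14140730717185
 pan ((259.6974792480469, 143.55364990234375), (7.894326686859131, 92.62351989746094), 90.28900146484375) [0.7228 0.1558 0.11  ] [0.736  0.1641 0.05  ]
[array([0.7178, 0.3231, 0.045 ]), array([ 0.7195, -0.217 ,  0.045 ]), array([ 0.3956, -0.2143,  0.045 ]), array([0.3936, 0.3136, 0.045 ])]
```

View pics/a.png

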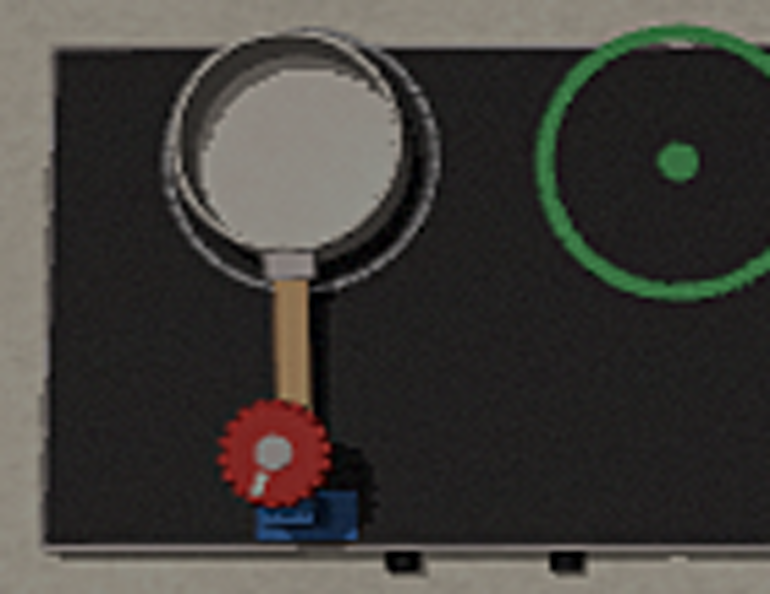

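View pics/b.png

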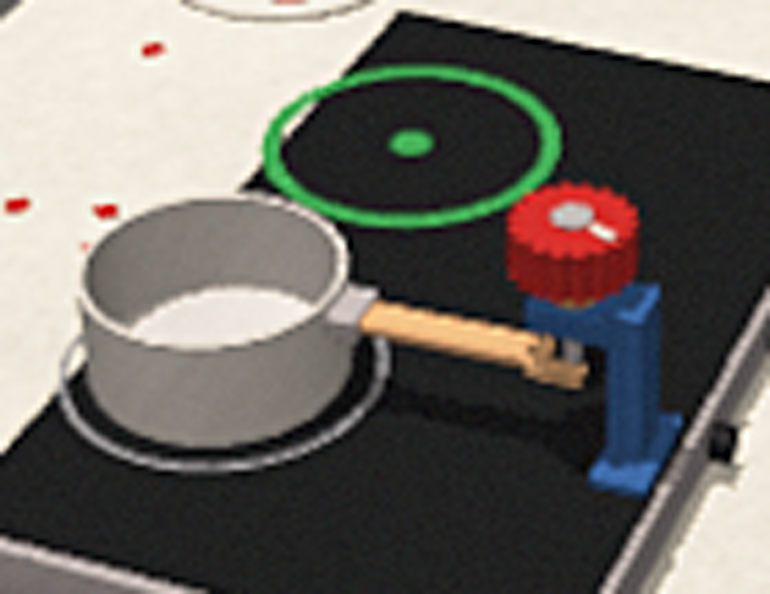

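The crops show the knob hub at about top (254.6,223.9) and side (324.4,229.8). The green dot is at top (328.3,170.0) and side (294.7,216.5). The handle runs almost along x.

Run:
```python
from h import *
np.set_printoptions(precision=4,suppress=True)
print("knob",tri((324.4,229.8),(254.6,223.9)),onz("top",(254.6,223.9),.183),onz("side",(324.4,229.8),.183))
print("dot",tri((294.7,216.5),(328.3,170)),onz("top",(328.3,170),.045),onz("side",(294.7,216.5),.045))
T=camera("top")
m=mask(T,"white",(228,146,290,193));
# pan rim: crop-a rim extents left 177,right 405, -> px ; start ring left 162 right 440
for u,z in(((177+405)/2,.11),((162+440)/2,.045)):
    print(onz("top",(205+u/5.5,170),z))
# corners: left-top (57,48) left-bottom(45,545)
print([onz("top",(205+u/5.5,140+v/5.4),.045) for u,v in((57,48),(45,545))])
```

```text
knob (array([0.4583, 0.1569, 0.182 ]), np.float64(0.0005032700823419318)) [0.458  0.1566 0.183 ] [0.458  0.1582 0.183 ]
dot (array([ 0.6476, -0.0687,  0.0425]), np.float64(0.0007251603766219951)) [ 0.6469 -0.0688  0.045 ] [ 0.6464 -0.0652  0.045 ]
[0.6356 0.16   0.11  ]
[0.6461 0.163  0.045 ]
[array([0.7182, 0.3151, 0.045 ]), array([0.4071, 0.3134, 0.045 ])]
```

The knob triangulates to (0.458, 0.157, 0.182), which matches the expected height of 0.182. The ring is at (0.647, -0.068) and the pan at about (0.648, 0.161). I move over by a waypoint.

Emit:
{"api": "drive_tool", "payload": {
  "plan": [
    [[1, 1.3, 0, 0, 0, 0], [2, 2.6, 0, 0, 0, 0], [3, 3.9, 0, 0, 0, 0], [4, 5.2, 0, 0, 0, 0], [5, 6.5, 0, 0, 0, 0], [6, 7.8, 0, 0, 0, 0], [7, 9.1, 0, 0, 0, 0], [8, 10.4, 0, 0, 0, 0], [9, 11.7, 0, 0, 0, 0], [10, 13, 0, 0, 0, 0]]
  ],
  "claw": 1,
  "newtons": 40
}}

```text
time_s: 1.25
ee_pos: [0.4209, -0.3268, 0.4048]
ee_rot: [3.141, -0.0, 0.255]
wrist_force: [-0.1, -0.3, -0.4]
finger_gap: 0.997
finger_force: 0.0
```

```bash
python3 -c "
from plant import *
s=get_state();print(s['joint_pos'].round(3),s['ee_pos'],s['ee_rot'],s['time_s'])"
```

```text
[ 0.676  0.251 -0.157  1.886  0.046  1.007 -0.817] [ 0.42086957 -0.32676294  0.40482979] [ 3.14125363e+00 -1.89241416e-04  2.54705211e-01] 1.25
```

Emit:
{"api": "drive_tool", "payload": {
  "plan": [
    [[0.3, 1.9, 0, 0, 0, 1.6], [0.6, 3.8, 0, 0, 0, 3.2], [0.9, 5.8, 0, 0, 0, 4.8], [1.2, 7.7, 0, 0, 0, 6.4], [1.5, 9.6, 0, 0, 0, 8], [1.5, 11.5, 0, 0, 0, 9.6], [1.5, 13.5, 0, 0, 0, 11.2], [1.5, 15.4, 0, 0, 0, 12.8], [1.5, 17.4, 0, 0, 0, 14.4], [1.5, 19.35, 0, 0, 0, 16]]
  ]
}}

```text
time_s: 2.25
ee_pos: [0.4572, 0.1574, 0.405]
ee_rot: [3.141, 0.0, 1.656]
wrist_force: [1.0, 0.1, 0.7]
finger_gap: 0.999
finger_force: 0.0
```

```bash
python3 -c "
from plant import *
s=get_state();print(s['joint_pos'].round(3),s['ee_pos'],s['ee_rot'],s['time_s'])"
```

```text
[ 0.135  0.224 -0.675  1.964  0.166  1.007 -0.531] [0.45722221 0.15739314 0.4049834 ] [3.14069450e+00 1.59877939e-04 1.65638522e+00] 2.25
```

Emit:
{"api": "drive_tool", "payload": {
  "plan": [
    [[0, 0, 0, 0, 0, 1.65], [0, 0, 0, 0, 0, 3.3], [0, 0, 0, 0, 0, 5], [0, 0, 0, 0, 0, 6.6], [0, 0, 0, 0, 0, 8.3], [0, 0, 0, 0, 0, 9.9], [0, 0, 0, 0, 0, 11.5], [0, 0, 0, 0, 0, 13.2], [0, 0, 0, 0, 0, 14.8], [0, 0, 0, 0, 0, 16]]
  ]
}}

```text
time_s: 3.25
ee_pos: [0.4576, 0.1554, 0.4047]
ee_rot: [-3.141, 0.0, 3.052]
wrist_force: [0.2, -0.6, 0.6]
finger_gap: 0.999
finger_force: 0.0
```

Emit:
{"api": "drive_tool", "payload": {
  "plan": [
    [[0, 0, -0.2, 0, 0, 1.65], [0, 0, -0.4, 0, 0, 3.3], [0, 0, -0.7, 0, 0, 5], [0, 0, -1, 0, 0, 6.6], [0, 0, -1.3, 0, 0, 8.3], [0, 0, -1.6, 0, 0, 9.9], [0, 0, -1.9, 0, 0, 11.5], [0, 0, -2.2, 0, 0, 13.2], [0, 0, -2.5, 0, 0, 14.8], [0, 0, -2.8, 0, 0, 16]]
  ]
}}

```text
time_s: 4.25
ee_pos: [0.4577, 0.1553, 0.3343]
ee_rot: [3.142, -0.0, -1.835]
wrist_force: [-0.8, -0.1, -1.2]
finger_gap: 1.001
finger_force: 0.0
```

```bash
python3 -c "
from plant import *
s=get_state();print(s['joint_pos'].round(3),s['ee_pos'],s['ee_rot'],s['time_s'])"
```

```text
[ 0.464  0.489 -1.143  2.019  0.542  0.978  1.924] [0.45772057 0.15531367 0.33430263] [ 3.14152575e+00 -6.89489726e-05 -1.83478813e+00] 4.25
```

Emit:
{"api": "drive_tool", "payload": {
  "plan": [
    [[0, 0, 0, 0, 0, 0], [0, 0, 0, 0, 0, 0], [0, 0, 0, 0, 0, 0], [0, 0, 0, 0, 0, 0], [0, 0, 0, 0, 0, 0], [0, 0, 0, 0, 0, 0], [0, 0, 0, 0, 0, 0], [0, 0, 0, 0, 0, 0], [0, 0, 0, 0, 0, 0], [0, 0, 0, 0, 0, 0]]
  ],
  "claw": 0,
  "newtons": 35
}}

```text
time_s: 5.25
ee_pos: [0.459, 0.1551, 0.3354]
ee_rot: [-3.138, 0.001, -1.842]
wrist_force: [5.5, -1.9, -1.5]
finger_gap: 0.68
finger_force: 35.0
```

Emit:
{"api": "drive_tool", "payload": {
  "plan": [
    [[0, 0, 0.01, 0, 0, -1], [0, 0, 0.02, 0, 0, -2], [0, 0, 0.03, 0, 0, -3.2], [0, 0, 0.04, 0, 0, -4.4], [0, 0, 0.05, 0, 0, -5.6], [0, 0, 0.06, 0, 0, -6.8], [0, 0, 0.07, 0, 0, -8], [0, 0, 0.08, 0, 0, -9.2], [0, 0, 0.09, 0, 0, -10.4], [0, 0, 0.1, 0, 0, -12]]
  ]
}}

```text
time_s: 6.25
ee_pos: [0.458, 0.1564, 0.3379]
ee_rot: [3.14, 0.003, -2.892]
wrist_force: [1.7, 2.5, -2.7]
finger_gap: 0.682
finger_force: 35.0
```

```bash
python3 -c "
from plant import *
s=get_state();print(s['joint_pos'].round(3),s['ee_pos'],s['ee_rot'],s['torque'],s['time_s'])"
```

```text
[ 0.297  0.379 -0.902  2.024  0.376  0.908  1.014] [0.45795593 0.15643397 0.33788704] [ 3.13989648e+00  2.65917398e-03 -2.89188209e+00] [ 0.97699458 -0.26249529  0.10457227] 6.25
```

Emit:
{"api": "drive_tool", "payload": {
  "plan": [
    [[0, 0, 0.01, 0, 0, -1.5], [0, 0, 0.025, 0, 0, -3], [0, 0, 0.04, 0, 0, -4.5], [0, 0, 0.05, 0, 0, -6], [0, 0, 0.065, 0, 0, -7.5], [0, 0, 0.075, 0, 0, -9], [0, 0, 0.09, 0, 0, -10.5], [0, 0, 0.1, 0, 0, -12], [0, 0, 0.115, 0, 0, -13.5], [0, 0, 0.125, 0, 0, -15]]
  ]
}}

```text
time_s: 7.25
ee_pos: [0.4586, 0.158, 0.3412]
ee_rot: [3.134, -0.003, 2.083]
wrist_force: [6.9, 8.1, -9.9]
finger_gap: 0.68
finger_force: 35.0
```

Emit:
{"api": "drive_tool", "payload": {
  "plan": [
    [[0, 0, 0.01, 0, 0, -1.5], [0, 0, 0.025, 0, 0, -3], [0, 0, 0.04, 0, 0, -4.5], [0, 0, 0.05, 0, 0, -6], [0, 0, 0.065, 0, 0, -7.5], [0, 0, 0.075, 0, 0, -9], [0, 0, 0.09, 0, 0, -10.5], [0, 0, 0.1, 0, 0, -12], [0, 0, 0.115, 0, 0, -13.5], [0, 0, 0.125, 0, 0, -15]]
  ]
}}

```text
time_s: 8.25
ee_pos: [0.4602, 0.1573, 0.3445]
ee_rot: [3.139, -0.011, 0.774]
wrist_force: [14.3, 6.1, -14.9]
finger_gap: 0.679
finger_force: 35.0
```

```bash
python3 -c "
from plant import *
s=get_state();print(s['joint_pos'].round(3),s['ee_pos'],s['ee_rot'],s['torque'],s['time_s'])"
```

```text
[-0.119  0.266 -0.391  2.04   0.133  0.848 -1.382] [0.46023057 0.15734249 0.34445901] [ 3.13889139 -0.01099119  0.77359345] [ 1.1525525  -3.30875148  0.13794765] 8.25
```

Emit:
{"api": "drive_tool", "payload": {
  "plan": [
    [[-0.03, 0, 0, 0, 0, -1.4], [-0.03, 0, 0, 0, 0, -2.8], [-0.03, 0, 0.01, 0, 0, -4.2], [-0.03, 0, 0.02, 0, 0, -5.6], [-0.03, 0, 0.03, 0, 0, -7], [-0.03, 0, 0.04, 0, 0, -8.4], [-0.03, 0, 0.05, 0, 0, -9.8], [-0.03, 0, 0.06, 0, 0, -11.2], [-0.03, 0, 0.07, 0, 0, -12.6], [-0.03, 0, 0.08, 0, 0, -14]]
  ]
}}

```text
time_s: 9.25
ee_pos: [0.4602, 0.1555, 0.3472]
ee_rot: [-3.135, -0.008, -0.45]
wrist_force: [13.1, -1.0, -6.1]
finger_gap: 0.677
finger_force: 35.0
```

```bash
python3 -c "
from plant import *
s=get_state();print(s['joint_pos'].round(3),s['ee_pos'],s['ee_rot'],s['torque'],s['time_s'])"
```

```text
[-0.293  0.243 -0.186  2.05   0.063  0.843 -2.536] [0.46015782 0.15553756 0.34718849] [-3.13460911 -0.00836139 -0.44975941] [-0.49333071 -2.83400543  0.08615179] 9.25
```

Emit:
{"api": "drive_tool", "payload": {
  "plan": [
    [[0, 0, 0, 0, 0, 0], [0, 0, 0, 0, 0, 0], [0, 0, 0, 0, 0, 0], [0, 0, 0, 0, 0, 0], [0, 0, 0, 0, 0, 0], [0, 0, 0, 0, 0, 0], [0, 0, 0, 0, 0, 0.3], [0.05, 0, 0, 0, 0, 1.5], [0.05, 0, 0, 0, 0, 3], [0.1, 0, 0, 0, 0, 4]]
  ],
  "claw": 1
}}

```text
time_s: 10.25
ee_pos: [0.4593, 0.1555, 0.3454]
ee_rot: [3.141, 0.0, -0.088]
wrist_force: [-1.0, 0.9, -0.1]
finger_gap: 1.0
finger_force: 0.0
```

Emit:
{"api": "drive_tool", "payload": {
  "plan": [
    [[0, 0, 0, 0, 0, 1.6], [0, 0, 0, 0, 0, 3.2], [0, 0, 0, 0, 0, 4.8], [0, 0, 0, 0, 0, 6.4], [0, 0, 0, 0, 0, 8], [0, 0, 0, 0, 0, 9.6], [0, 0, 0, 0, 0, 11.2], [0, 0, 0, 0, 0, 12.8], [0, 0, 0, 0, 0, 14.4], [0, 0, 0, 0, 0, 16]]
  ]
}}

```text
time_s: 11.25
ee_pos: [0.4594, 0.1555, 0.3454]
ee_rot: [-3.142, 0.0, 1.309]
wrist_force: [0.2, -0.7, 0.2]
finger_gap: 1.003
finger_force: 0.0
```

Emit:
{"api": "drive_tool", "payload": {
  "plan": [
    [[0, 0, 0, 0, 0, 0], [0, 0, 0, 0, 0, 0], [0, 0, 0, 0, 0, 0], [0, 0, 0, 0, 0, 0], [0, 0, 0, 0, 0, 0], [0, 0, 0, 0, 0, 0], [0, 0, 0, 0, 0, 0], [0, 0, 0, 0, 0, 0], [0, 0, 0, 0, 0, 0], [0, 0, 0, 0, 0, 0]]
  ],
  "claw": 0,
  "newtons": 25
}}

```text
time_s: 12.25
ee_pos: [0.4598, 0.1554, 0.3456]
ee_rot: [3.141, -0.0, 1.302]
wrist_force: [5.3, -3.1, -1.4]
finger_gap: 0.679
finger_force: 25.0
```

Emit:
{"api": "drive_tool", "payload": {
  "plan": [
    [[0, 0, 0.01, 0, 0, -1.2], [0, 0, 0.02, 0, 0, -2.4], [0, 0, 0.03, 0, 0, -3.6], [0, 0, 0.04, 0, 0, -4.8], [0, 0, 0.05, 0, 0, -6], [0, 0, 0.06, 0, 0, -7.2], [0, 0, 0.07, 0, 0, -8.4], [0, 0, 0.08, 0, 0, -9.6], [0, 0, 0.09, 0, 0, -10.8], [0, 0, 0.1, 0, 0, -12]]
  ]
}}

```text
time_s: 13.25
ee_pos: [0.4588, 0.1566, 0.348]
ee_rot: [-3.14, 0.0, 0.252]
wrist_force: [1.5, 0.9, 1.3]
finger_gap: 0.68
finger_force: 25.0
```

```bash
python3 -c "
from plant import *
s=get_state();print(s['joint_pos'].round(3),s['ee_pos'],s['ee_rot'],s['torque'],s['time_s'])"
```

```text
[-0.194  0.253 -0.303  2.041  0.097  0.862 -1.87 ] [0.4588455  0.15660274 0.34804567] [-3.14022584e+00  3.09089350e-04  2.51980849e-01] [ 0.60252001 -0.1929901   0.13048744] 13.25
```

Emit:
{"api": "drive_tool", "payload": {
  "plan": [
    [[0, 0, 0, 0, 0, -0.5], [0, 0, 0.01, 0, 0, -1], [0, 0, 0.01, 0, 0, -1.5], [0, 0, 0.02, 0, 0, -2], [0, 0, 0.02, 0, 0, -2.5], [0, 0, 0.03, 0, 0, -3], [0, 0, 0.03, 0, 0, -3.5], [0, 0, 0.03, 0, 0, -4], [0, 0, 0.04, 0, 0, -4.5], [0, 0, 0.04, 0, 0, -5]]
  ]
}}

```text
time_s: 14.25
ee_pos: [0.4579, 0.1575, 0.3487]
ee_rot: [-3.141, 0.003, -0.179]
wrist_force: [-3.3, 3.9, 3.1]
finger_gap: 0.681
finger_force: 25.0
```

```bash
python3 -c "
from plant import *
s=get_state();print(s['joint_pos'].round(3),s['ee_pos'],s['ee_rot'],s['torque'],s['time_s'])"
```

```text
[-0.256  0.246 -0.234  2.044  0.072  0.861 -2.279] [0.45793629 0.15747831 0.34866933] [-3.14081813e+00  2.71111646e-03 -1.78692637e-01] [1.10901992 0.90457086 0.90491837] 14.25
```

The moment about z rose from 0.13 to 0.9 N m, so the knob is at its stop. I release it, rise and go to the handle.

Emit:
{"api": "drive_tool", "payload": {
  "plan": [
    [[0, 0, 0, 0, 0, 0], [0, 0, 0, 0, 0, 0], [0, 0, 0, 0, 0, 0], [0, 0, 0, 0, 0, 0], [0, 0, 0, 0, 0, 0], [0, 0, 0, 0, 0, 0], [0, 0, 0.2, 0, 0, 0], [0, 0, 0.8, 0, 0, 0], [0, 0, 1.6, 0, 0, 0], [0, 0, 2.4, 0, 0, 0]]
  ],
  "claw": 1
}}

```text
time_s: 15.25
ee_pos: [0.4593, 0.1555, 0.4098]
ee_rot: [3.141, 0.0, -0.181]
wrist_force: [0.3, 0.4, 1.1]
finger_gap: 0.995
finger_force: 0.0
```

Run:
```python
from h import *
s=get_state();print(s['ee_pos'],s['ee_rot'],s['time_s'])
t=np.array([.5435,.1595,.262]);print((t-s['ee_pos'])/.025,(.018-s['ee_rot'][2])/np.deg2rad(5))
```

```text
[0.45931075 0.15549447 0.40980634] [ 3.14143091e+00  3.08839384e-04 -1.81469329e-01] 15.25
[ 3.36757004  0.16022129 -5.91225348] 2.285750142245241
```

Go across and halfway down, take a picture to check, then descend.

Emit:
{"api": "drive_tool", "payload": {
  "plan": [
    [[0.5, 0, 0, 0, 0, 0.5], [1.2, 0.1, 0, 0, 0, 1], [2, 0.15, 0, 0, 0, 1.5], [2.7, 0.15, 0, 0, 0, 2], [3.2, 0.15, 0, 0, 0, 2.3], [3.35, 0.15, 0, 0, 0, 2.3], [3.35, 0.15, -0.3, 0, 0, 2.3], [3.35, 0.15, -0.8, 0, 0, 2.3], [3.35, 0.15, -1.2, 0, 0, 2.3], [3.35, 0.15, -1.5, 0, 0, 2.3]]
  ]
}}

```text
time_s: 16.25
ee_pos: [0.5423, 0.1592, 0.3699]
ee_rot: [3.141, 0.002, 0.019]
wrist_force: [-1.2, -0.2, 0.0]
finger_gap: 1.001
finger_force: 0.0
```

Run:
```python
from h import *
S=camera("side");b=cv2.resize(S[170:290,210:370],None,fx=5,fy=5,interpolation=2);cv2.imwrite("pics/c.png",b[...,::-1])
```

```text
(no output)
```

View pics/c.png

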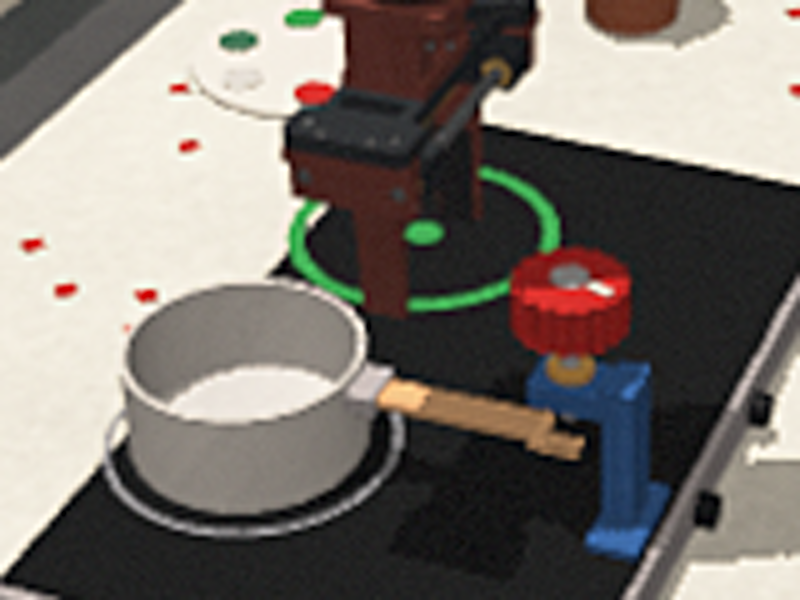

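The picture shows the knob raised, at about (570,300) in the crop, with its brass stem visible. The pin is above the handle, and the open gripper straddles the handle along y. I descend and grip.

Emit:
{"api": "drive_tool", "payload": {
  "plan": [
    [[0.05, 0, -0.4, 0, 0, 0], [0.05, 0, -0.9, 0, 0, 0], [0.05, 0, -1.5, 0, 0, 0], [0.05, 0, -2.1, 0, 0, 0], [0.05, 0, -2.7, 0, 0, 0], [0.05, 0, -3.3, 0, 0, 0], [0.05, 0, -3.7, 0, 0, 0], [0.05, 0, -4, 0, 0, 0], [0.05, 0, -4.2, 0, 0, 0], [0.05, 0, -4.3, 0, 0, 0]]
  ]
}}

```text
time_s: 17.3
ee_pos: [0.5444, 0.1593, 0.2636]
ee_rot: [3.142, 0.0, 0.019]
wrist_force: [-0.7, -0.3, 0.4]
finger_gap: 1.0
finger_force: 0.0
```

Emit:
{"api": "drive_tool", "payload": {
  "plan": [
    [[0, 0, 0, 0, 0, 0], [0, 0, 0, 0, 0, 0], [0, 0, 0, 0, 0, 0], [0, 0, 0, 0, 0, 0], [0, 0, 0, 0, 0, 0], [0, 0, 0, 0, 0, 0], [0, 0, 0, 0, 0, 0], [0, 0, 0, 0, 0, 0], [0, 0, 0, 0, 0, 0], [0, 0, 0, 0, 0, 0]]
  ],
  "claw": 0,
  "newtons": 30
}}

```text
time_s: 18.3
ee_pos: [0.5444, 0.1595, 0.2639]
ee_rot: [-3.141, -0.0, 0.019]
wrist_force: [0.0, 0.3, -0.4]
finger_gap: 0.224
finger_force: 29.9
```

Emit:
{"api": "drive_tool", "payload": {
  "plan": [
    [[0, -0.1, 0, 0, 0, 0], [0, -0.3, 0, 0, 0, 0], [0, -0.6, 0, 0, 0, 0], [0, -0.9, 0, 0, 0, 0], [0, -1.2, 0, 0, 0, 0], [0, -1.6, 0, 0, 0, 0], [0, -2, 0, 0, 0, 0], [0, -2.4, 0, 0, 0, 0], [0, -2.7, 0, 0, 0, 0], [0, -3, 0, 0, 0, 0]]
  ]
}}

```text
time_s: 19.3
ee_pos: [0.5444, 0.0835, 0.2639]
ee_rot: [3.142, 0.0, 0.019]
wrist_force: [-0.8, 1.8, -0.2]
finger_gap: 0.223
finger_force: 29.9
```

Emit:
{"api": "drive_tool", "payload": {
  "plan": [
    [[0, -0.3, 0, 0, 0, 0], [0, -0.6, 0, 0, 0, 0], [0, -0.9, 0, 0, 0, 0], [0, -1.2, 0, 0, 0, 0], [0, -1.5, 0, 0, 0, 0], [0, -1.8, 0, 0, 0, 0], [0, -2.1, 0, 0, 0, 0], [0, -2.4, 0, 0, 0, 0], [0, -2.7, 0, 0, 0, 0], [0, -3, 0, 0, 0, 0]]
  ]
}}

```text
time_s: 20.3
ee_pos: [0.5444, 0.0086, 0.2639]
ee_rot: [3.142, 0.0, 0.019]
wrist_force: [0.0, 1.3, -1.0]
finger_gap: 0.224
finger_force: 29.9
```

Emit:
{"api": "drive_tool", "payload": {
  "plan": [
    [[0, -0.3, 0, 0, 0, 0], [0, -0.7, 0, 0, 0, 0], [0, -1.1, 0, 0, 0, 0], [0, -1.5, 0, 0, 0, 0], [0, -1.9, 0, 0, 0, 0], [0, -2.2, 0, 0, 0, 0], [0, -2.5, 0, 0, 0, 0], [0, -2.8, 0, 0, 0, 0], [0, -3, 0, 0, 0, 0], [0, -3.1, 0, 0, 0, 0]]
  ]
}}

```text
time_s: 21.3
ee_pos: [0.5444, -0.0688, 0.2639]
ee_rot: [3.141, -0.0, 0.019]
wrist_force: [0.3, 1.2, -0.6]
finger_gap: 0.226
finger_force: 29.9
```

Run:
```python
from h import *
S=camera("side");b=cv2.resize(S[170:290,230:390],None,fx=5,fy=5,interpolation=2);cv2.imwrite("pics/d.png",b[...,::-1])
T=camera("top");b=cv2.resize(T[130:250,230:390],None,fx=5,fy=5,interpolation=2);cv2.imwrite("pics/e.png",b[...,::-1])
```

```text
(no output)
```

View pics/d.png

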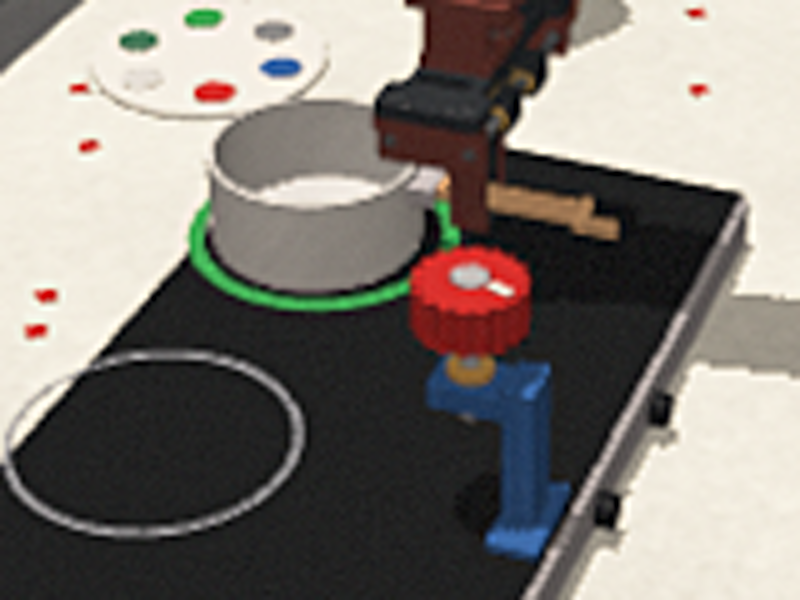

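View pics/e.png

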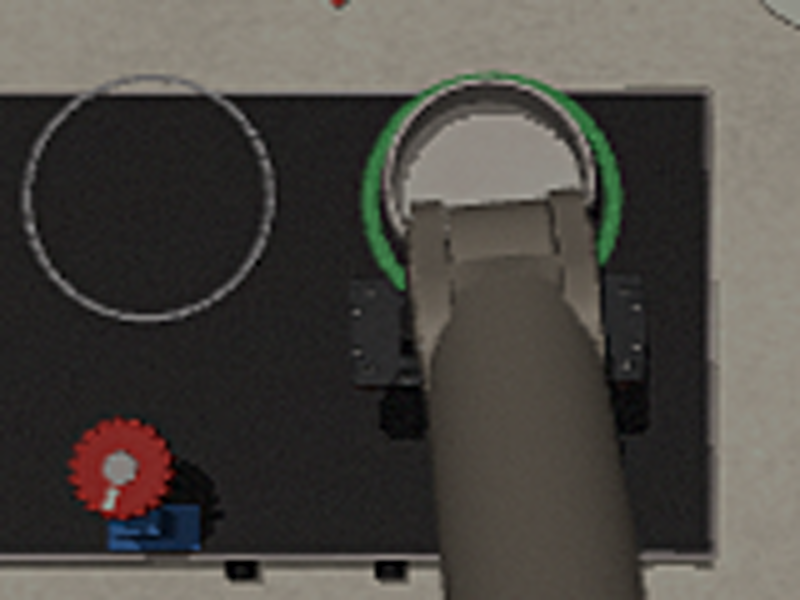

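The side picture shows the pan inside the green ring, base about (318,250), ring left edge 190 and bottom 310. In the top picture the rim spans 383 to 597 and the ring 362 to 623. I check the numbers.

Run:
```python
from h import *
f=lambda u,v:(230+u/5,130+v/5)
print("rim far",onz("top",f(490,80),.11)-[.068,0,0],"ring far",onz("top",f(492,72),.045)-[.087,0,0])
print("rim y",onz("top",f(490,180),.11)[1],"ring y",onz("top",f(492.5,200),.045)[1])
g=lambda u,v:(230+u/5,170+v/5)
# side: rim ellipse centre from extents: left 209, bottom/top near 100..205
print("side front pan base",onz("side",g(318,293),.045),"ring outer front",onz("side",g(318,310),.045))
```

```text
rim far [ 0.64739248 -0.06681099  0.11      ] ring far [ 0.64797116 -0.06894479  0.045     ]
rim y -0.06694506159851242 ring y -0.06945332277777284
side front pan base [ 0.62140008 -0.001233    0.045     ] ring outer front [0.61383934 0.01553095 0.045     ]
```

The pan is within about 3 mm of the ring centre. I release it and rise.

Emit:
{"api": "drive_tool", "payload": {
  "plan": [
    [[0, 0, 0, 0, 0, 0], [0, 0, 0, 0, 0, 0], [0, 0, 0, 0, 0, 0], [0, 0, 0, 0, 0, 0], [0, 0, 0, 0, 0, 0], [0, 0, 0, 0, 0, 0], [0, 0, 0, 0, 0, 0], [0, 0, 0, 0, 0, 0], [0, 0, 0, 0, 0, 0], [0, 0, 0, 0, 0, 0]]
  ],
  "claw": 1
}}

```text
time_s: 22.4
ee_pos: [0.5444, -0.0682, 0.2639]
ee_rot: [3.142, -0.0, 0.019]
wrist_force: [0.0, -0.6, 0.3]
finger_gap: 0.995
finger_force: 0.0
```

Emit:
{"api": "drive_tool", "payload": {
  "plan": [
    [[0, 0, 0.3, 0, 0, 0], [0, 0, 0.8, 0, 0, 0], [0, 0, 1.4, 0, 0, 0], [0, 0, 2, 0, 0, 0], [0, 0, 2.7, 0, 0, 0], [0, 0, 3.5, 0, 0, 0], [0, 0, 4.2, 0, 0, 0], [0, 0, 4.7, 0, 0, 0], [0, 0, 5, 0, 0, 0], [0, 0, 5, 0, 0, 0]]
  ]
}}

```text
time_s: 23.4
ee_pos: [0.5446, -0.0682, 0.3901]
ee_rot: [3.141, -0.002, 0.019]
wrist_force: [0.0, -0.7, -0.1]
finger_gap: 1.0
finger_force: 0.0
```

Run:
```python
from h import *
S=camera("side");b=cv2.resize(S[170:290,230:390],None,fx=5,fy=5,interpolation=2);cv2.imwrite("pics/f.png",b[...,::-1])
```

```text
(no output)
```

View pics/f.png

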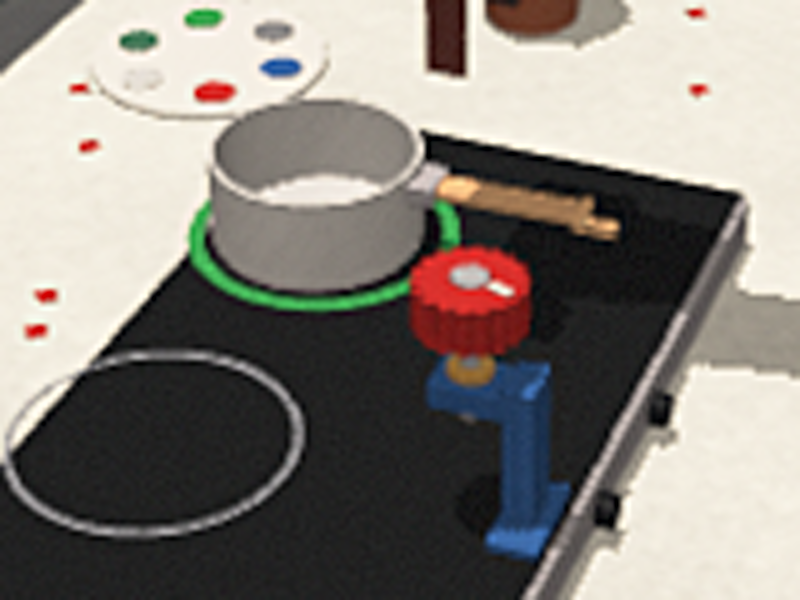

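The pan stands upright in the ring (base about (318,250)), the knob is still raised, and the gripper is clear.

```bash
python3 -c "
from plant import *
print(finish_job())"
```

```text
the job is handed in; nothing more can be done
None
```

The job is handed in: I turned the knob clockwise to its stop and left it open, slid the pan to within about 3 mm of the green ring's centre and let go, at about 23 s; `finish_job` gave no verdict.

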